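# Free the polishing arm from its drive ball and hold it up

## Robot

A 7-joint arm with a two-finger parallel gripper is mounted at the origin on the work surface. World frame = base frame: x ahead of the robot, y to its left, z up, the work surface at z = 0. Lengths are in m, angles in rad, forces in N, time in s.
With the tool pointing down it reaches from about 0.35 to 0.9 m from the base axis. Payload 19.9 kg.
Tool frame: the origin (TCP) lies midway between the tips of the shut fingers; the grasp point (between the pads) lies 19 mm behind it; z points along the fingers, x is the direction in which the jaws open and shut, and the axes are right-handed (so a half turn about z gives the same grasp; the last joint's range is limited). The gripper opens to 94 mm and grips with 3 to 60 N. Pads are 16 mm wide; open, the fingers measure 119 mm over their backs; the gripper's body (75 mm by 177 mm) begins 78 mm behind the grasp point.
Start: joints at [-1.23, 0.417, -0.01, 1.614, 0.005, 1.111, -0.053], TCP at [0.233, 0.58, 0.205] pointing down, gripper open.
Joint ranges: [-2.81, 2.81], [-0.39, 2.02], [-1.27, 1.25], [0.06, 2.57], [-1.19, 4.33], [0.19, 2], [-2.82, 2.82]. Speed limits (rad/s): [1.89, 1.89, 2.39, 2.39, 3.01, 3.01, 3.01].

## Interface

Orientations are given as a rotation vector (axis times angle).
In Python, from plant import * gives the robot as it stands.
- The arm moves only by the shell command python3 -m jog 'ROWS' [FORCE]. ROWS is JSON, one flat list of numbers, 7 for each row, row after row: the turn, a rotation vector about the tool's x, y, z in degrees, then the shift along the tool's x, y, z in mm, then the opening, from -1 (shut) to 1 (fully open). A call has 1 to 12 rows; each row shifts and turns the pose as measured when the row begins, along the tool's axes as they then stand; what a row does not reach is not made up. A row lasts 1/12 s, in which the tool goes at most 41.7 mm and 7.16 degrees, less where a joint would pass 70% of its speed; a pose out of reach is approached as far as the arm can. A call with a gripper value outside its range is refused whole. The fingers move at their own pace and stop on an object; FORCE is the grip in N (left out, the last holds). Time passes only in rows, so rows that do not move let the fingers close. It gives the time, the measured TCP pose, the force and the opening at its end, in the units of the state.
- get_state(): the state, without advancing time (a new reading comes with each control period).
- snapshot(name): name is "scene" or "side" or "wrist"; returns a dict with "img" (400x640x3 uint8, blue, green, red), "mtx" (3x3 intrinsics, pixels), "rvec" (rotation vector, rad) and "tvec" (3), from world to camera coordinates, as OpenCV has them. Camera axes: x right, y down, z forward; pixel columns grow to the right and rows downward; lengths in m; the calibration is good to about 2 mm. A picture is of the moment at which its call begins. There is no depth.
- hand_in(): hands the job in, once; it reports no verdict.
Trained networks look in a picture, given as the dict that the camera call returned (one of the last four; its "shot" number tells which), for a name from the list of things; names that differ only in an ending like _2 or _b are one class to them, and where a whole thing is asked for, a point or a joint stands for the part that bears it (a point fixed in the world has none). Each returns a list of dicts, best first, with "confidence" (0 to 1); they miss things now and then, are a little off and sometimes report something else, mostly with a low value. They report only what shows in the picture. A call takes as long as a camera call.
- cut_out(picture, query): "region" (400x640 bool, what is visible of it) and "rect" ([centre column, centre row, width, height] in pixels, round what is visible of it).
The state is a dict: "time": time; "joint_positions": joint angles; "joint_velocities": joint speeds; "joint_efforts": joint torques, N m; "ee_pos": TCP position; "tool_rot": TCP orientation; "ft_force": force on the tool from outside, world axes, zero at the start; "wrist_torque": the same for the moment, N m; "grip_width": finger opening in m.
Only numpy, scipy, OpenCV 4.12 (cv2) and the standard library are available. Lean on these libraries where they do the work, as an engineer would, in place of code of your own. Each camera call takes 0.05 s, during which the arm holds its last target.

## Task

Raise the glass polisher's clear splash sash all the way up by its handle and leave it up. Then pull the spring latch at the front end of the polishing arm sideways, outwards away from the arm, lift the arm's end off its drive ball and keep it in the gripper at least 6 cm above where it sat: the job ends with the gripper still holding the arm raised (by the latch tab or the arm itself), nothing else propping it. Leave the other glass and tools where they stand.

Things in the scene. Friction and masses are not known exactly. Their poses are not given: they have to be found in the camera images.
- polisher: Bench glass polisher, fixed: grey deck 450 x 360 x 20 mm. Origin on the table under the drive ball; own x runs from the ball back along the polishing arm (away from the robot), y left, z up. Deck spans x -80..370 mm. Sash posts (26 x 22 mm) at x 130, y -142 and 142, top 270 mm up. Round lap at x 225, top 48 mm up. Arm hinge along y at x 320, 95 mm up.
- ball (a point): Centre of the 30 mm steel drive ball, 85 mm above the table, on a 14 mm neck; the ball's flat underside lies 72 mm above the table. Axes as the polisher.
- polishing_arm: Cast-aluminium hinged arm, 0.5 to 1 kg. Origin at its ball socket (front end); hinge 320 mm behind it, 10 mm higher; axes as the polisher's when down (level). Front end: a 52 x 52 mm coupler over the ball, roof 115 mm above the table when down; beam 30 wide, 20 high, top 105 mm up. Turns up to a stop at 0.35 rad, falls back when let go. Latch home: rises only about 4 mm. Sash down: the beam strikes the sash after about 10 mm.
- socket (a point): Centre of the ball socket in the coupler, fixed to the arm; coincides with ball when the arm is down.
- latch (a joint): Latch travel across the arm, m: 0 home (plate under the ball's flat underside), 0.020 fully out towards the polisher's +y (left). Spring pulls it home: about 5 N at 0, 10 N at 0.020. Clear of the ball from about 0.008. It rides on the arm: lifting the latch lifts the arm. It may spring home once the coupler is about 40 mm up.
- latch_tab (a point): Grip point of the latch's upright steel tab, 62 mm to the +y side of the ball when home and 145 mm above the table when the arm is down. Tab 30 mm along x, 14 mm thick along y (the pull direction), its top 15 mm above this point; the coupler's roof lies 30 mm below this point.
- sash (a joint): Height of the splash sash, m: 0 down, 0.100 fully up (stop). It starts at 0 to 0.02. It takes about 9 N to raise, and stays where it is left.
- sash_handle (a point): Middle of the sash's handle: a level aluminium bar 110 mm along y, 14 mm thick along x, 18 mm high, on top of the clear sash, 130 mm behind the ball and 201 mm above the table when down (301 mm when up). Bar's underside stands 22 mm above the sash's top rail.
- blank: Bystander: green glass disc, diameter 64, 22 mm high, on the deck to the right. Origin at its underside.
- gauge_block: Bystander: wooden block 50 x 30 x 30 mm on the deck, front left. Origin at its underside.
- tumbler: Bystander: clear glass tumbler, diameter 72, 100 mm high, on the table left of the polisher. Origin at its underside.
- polish_bottle: Bystander: amber bottle, diameter 60, 150 mm high, right of the polisher. Origin at its underside.
- vase: Bystander: green glass vase, diameter 84, 150 mm high, right of the polisher, farther back. Origin at its underside.
- brush: Bystander: brush lying on the table, left of the polisher. Origin at its underside.
- hone: Bystander: grey hone stone 100 x 40 x 22 mm, left of the polisher, farther back. Origin at its underside.

How it is judged:
On the way, in this order (a step that is already met when the one before it is completed fails the run):
1. the sash is raised (within 12 mm of its upper stop) while the arm is still down on the ball (value of joint sash above 0.088 m and z of socket in the frame of ball below 0.01 m), for 0.2 s.
2. the latch is pulled clear of the ball (value of joint latch above 0.007 m and z of socket in the frame of ball below 0.02 m), for 0.05 s.
3. the coupler is lifted at least 50 mm (z of socket in the frame of ball above 0.05 m and contact force between the fingers and polishing_arm above 1 N), for 0.2 s.
At the end, for the whole second after the job is handed in: The socket is held at least 50 mm above the ball's centre, at rest (under 0.1 rad/s), with the gripper's fingers pressing on the arm or its latch with more than 1 N and no loose thing touching the arm; the sash is still at least 88 mm up; every bystander is within 30 mm of where it stood (all of step 3 and value of joint sash above 0.088 m and angular speed of polishing_arm below 0.1 rad/s and contact force between polishing_arm and blank below 0.3 N and contact force between polishing_arm and gauge_block below 0.3 N and contact force between polishing_arm and tumbler below 0.3 N and contact force between polishing_arm and polish_bottle below 0.3 N and contact force between polishing_arm and vase below 0.3 N and contact force between polishing_arm and brush below 0.3 N and contact force between polishing_arm and hone below 0.3 N and distance of each of blank, gauge_block, tumbler, polish_bottle, vase, brush, hone from where it was at the start of the episode below 0.03 m); the arm keeps its last pose, push and grip.
It fails at once if a bystander is moved by more than 30 mm or tipped over (distance of any of blank, gauge_block, tumbler, polish_bottle, vase, brush, hone from where it was at the start of the episode above 0.03 m or angle between any of blank, gauge_block, tumbler, polish_bottle, vase, brush, hone's own z axis and vertical above 0.5 rad).
It also fails if it takes over 54 s, if anything falls off the work surface, if the arm or the gripper's body presses on something with over 40 N, if the wrist force passes 120 N, or if a joint passes its speed limit or range.

## Working session

There is one attempt and no reset: what is moved stays moved. The work goes in short steps, Python scripts to look and compute and a shell command to move; the robot and the scene stay as the last step left them, time stands still between calls to the robot, and variables do not carry over. Pictures are saved under pics/ and viewed, and the job is handed in when it is done.

```bash
mkdir -p pics; ls; python3 - <<'E'
from plant import *
import cv2
s=get_state();print({k:(np.round(v,3).tolist() if hasattr(v,'__len__') else v) for k,v in s.items()} if 'np' in globals() else s)
for n in ["scene","side","wrist"]:
    p=snapshot(n);cv2.imwrite(f"pics/{n}0.png",p["img"])
    for q in (["sash_handle","latch_tab","polishing_arm","polisher"]):
        for d in cut_out(p,q)[:2]:print(n,q,round(d["confidence"],2),[round(float(x),1) for x in d["rect"]])
E
```

```text
pics
{'time': 0.0, 'joint_positions': array([-1.22945117,  0.41795728, -0.01030883,  1.61418918,  0.00471423,
        1.1106597 , -0.0529871 ]), 'joint_velocities': array([-0.00039433, -0.00047803, -0.00048816, -0.00224904,  0.00050269,
       -0.00129683,  0.00229888]), 'joint_efforts': array([ 1.13182727e-03, -8.51238012e+01,  6.39558379e-01, -4.25995409e+01,
       -4.86934057e-02,  1.86679722e-02,  1.09116090e-04]), 'ee_pos': array([0.23334866, 0.57940189, 0.20482937]), 'tool_rot': array([ 2.60285984e+00,  1.75784875e+00, -1.45523032e-03]), 'ft_force': array([-0.5230668 , -1.49198557,  0.56124467]), 'wrist_torque': array([-0.00882892, -0.02828165, -0.04810778]), 'grip_width': 0.09420636211515414}
scene sash_handle 0.76 [306.0, 239.8, 43.2, 90.0]
scene latch_tab 0.76 [277.9, 208.1, 9.9, 23.2]
scene polishing_arm 0.93 [313.5, 235.7, 111.2, 79.3]
scene polisher 0.9 [308.6, 259.6, 189.0, 174.7]
scene polisher 0.55 [310.4, 149.1, 53.9, 28.7]
side sash_handle 0.75 [353.2, 233.4, 64.3, 96.9]
side latch_tab 0.88 [297.0, 236.6, 18.8, 33.2]
side polishing_arm 0.8 [352.0, 236.2, 118.7, 77.9]
```

View pics/scene0.png

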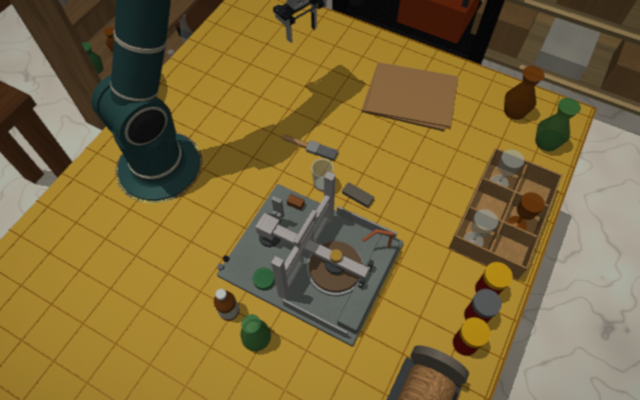

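View pics/side0.png

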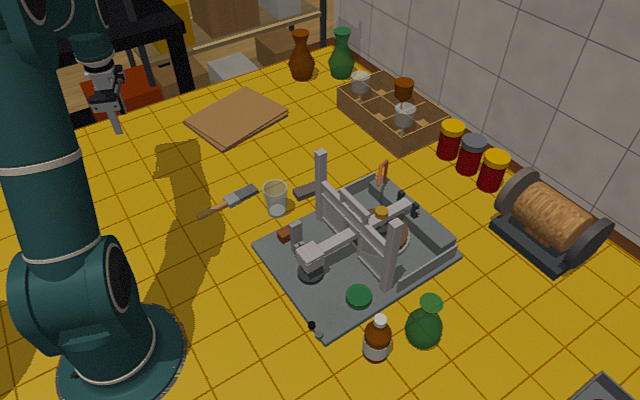

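View pics/wrist0.png

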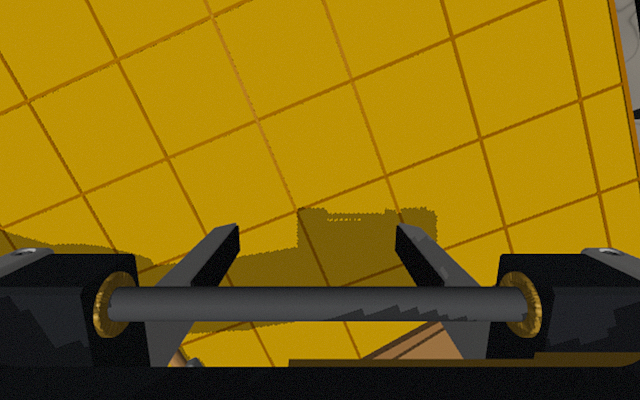

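```bash
python3 - <<'E'
import cv2,numpy as np
a=cv2.imread("pics/scene0.png")[170:350,210:410];b=cv2.imread("pics/side0.png")[140:345,245:470]
cv2.imwrite("pics/sc1.png",cv2.resize(a,None,fx=3.3,fy=3.3,interpolation=cv2.INTER_CUBIC)[:600])
cv2.imwrite("pics/si1.png",cv2.resize(b,None,fx=2.9,fy=2.9,interpolation=cv2.INTER_CUBIC)[:600])
E
```

```text
(no output)
```

View pics/sc1.png

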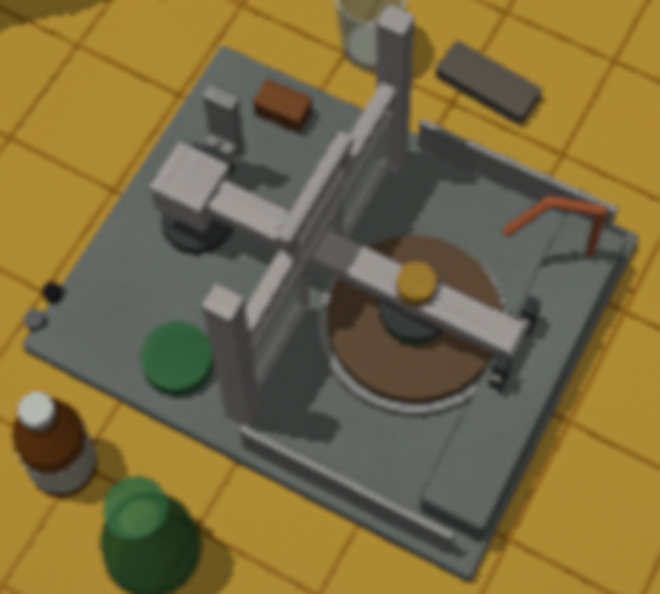

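View pics/si1.png

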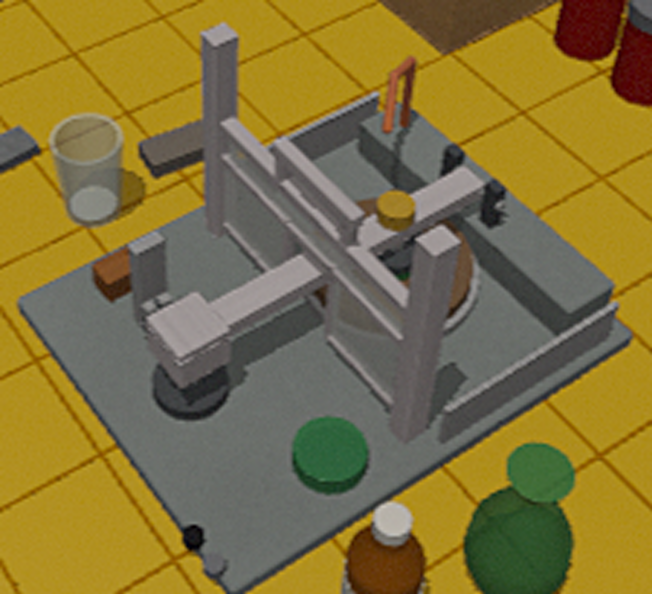

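```bash
cat > h.py <<'E'
import numpy as np,cv2
from scipy.spatial.transform import Rotation as R
def proj(p,P):
    return cv2.projectPoints(np.asarray(P,float).reshape(-1,3),np.asarray(p["rvec"],float),np.asarray(p["tvec"],float),np.asarray(p["mtx"],float),None)[0].reshape(-1,2)
E
python3 - <<'E'
from plant import *
from h import *
from scipy.optimize import least_squares
pts={"fl":(-80,180,20),"fr":(-80,-180,20),"br":(370,-180,20),"bl":(370,180,20),"lp":(130,142,270),"rp":(130,-142,270),"roof":(0,0,115),"tab":(0,62,160),"h1":(130,55,210),"h2":(130,-55,210)}
sc={"fl":(225,47),"fr":(27,345),"br":(472,575),"bl":(636,237),"lp":(396,20),"rp":(223,300),"roof":(190,175),"tab":(222,97),"h1":(347,140),"h2":(290,232)}
si={"fl":(20,303),"fr":(237,590),"br":(630,335),"lp":(220,35),"rp":(437,243),"roof":(190,327),"tab":(147,242),"h1":(283,142),"h2":(358,218)}
A=snapshot("scene");B=snapshot("side")
def W(k,v):
    q=np.array(pts[k])/1000.
    if k[0]=="h":q=q+[0,0,v[3]]
    return R.from_euler("z",v[2]).apply(q)+[v[0],v[1],0]
def f(v):
    r=[]
    for d,p,s,o in((sc,A,3.3,(210,170)),(si,B,2.9,(245,140))):
        for k,u in d.items(): r.append(proj(p,W(k,v))[0]-(np.array(u)/s+o))
    return np.concatenate(r)
best=min((least_squares(f,[.6,0,y,0.01],loss="soft_l1") for y in(-.6,0,.6)),key=lambda r:r.cost)
print(best.x,best.cost);print(np.round(f(best.x).reshape(-1,2),1).tolist())
for k in("roof","tab","h1","h2","lp","rp"):print(k,W(k,best.x).round(4))
for n,p in(("scene",A),("side",B)):
  for d in cut_out(p,"latch_tab")[:1]:print(n,d["rect"])
s=get_state();print(s["time"],s["tool_rot"], R.from_rotvec(s["tool_rot"]).as_matrix().round(3))
E
```

```text
[ 4.76923298e-01 -5.79609475e-02  1.66624483e-02  4.59802480e-04] 19.155233123508257
[[-1.3, -1.3], [-2.2, 0.1], [-0.2, 1.4], [1.4, -1.0], [-0.2, -0.4], [0.0, 0.5], [-0.3, 0.2], [-0.5, -0.2], [-0.1, -1.4], [-2.2, 3.0], [-1.3, -2.2], [-1.1, 0.7], [2.5, -1.0], [0.5, -0.9], [1.4, -1.7], [-0.0, -1.9], [0.4, -0.7], [-1.2, -0.5], [0.9, 0.6]]
roof [ 0.4769 -0.058   0.115 ]
tab [0.4759 0.004  0.16  ]
h1 [ 0.606  -0.0008  0.2105]
h2 [ 0.6078 -0.1108  0.2105]
lp [0.6045 0.0862 0.27  ]
rp [ 0.6093 -0.1978  0.27  ]
scene [279.4, 206.9, 11.2, 23.1]
side [297.0, 237.1, 18.2, 31.9]
0.95 [ 2.60328773e+00  1.75835740e+00 -1.38753752e-04] [[ 0.373  0.928 -0.   ]
 [ 0.928 -0.373 -0.   ]
 [-0.     0.    -1.   ]]
```

```bash
python3 -m jog '[0,0,3.7,0,37,-18,1, 0,0,3.7,0,37,-18,1, 0,0,3.7,0,37,-18,1, 0,0,3.7,0,37,-18,1, 0,0,3.7,0,37,-18,1, 0,0,3.7,0,37,-18,1, 0,0,3.7,0,37,-18,1, 0,0,3.7,0,37,-18,1, 0,0,3.7,0,37,-18,1, 0,0,3.7,0,37,-10,1, 0,0,3.7,0,37,0,1, 0,0,3.7,0,37,0,1]' 40
```

```text
time: 1.95
ee_pos: [0.554, 0.2842, 0.3812]
tool_rot: [3.08, 0.617, -0.003]
ft_force: [0.9, 0.5, -0.3]
grip_width: 0.094
```

```bash
python3 -m jog '[0,0,2.2,-8,33,0,1, 0,0,2.2,-6,33,0,1, 0,0,2.2,-5,34,0,1, 0,0,2.2,-4,34,0,1, 0,0,2.2,-2,34,0,1, 0,0,2.2,-1,34,0,1, 0,0,2.2,0,34,0,1, 0,0,2.2,2,34,0,1, 0,0,2.2,3,34,0,1, 0,0,2,4,34,0,1, 0,0,0,0,0,0,1]'
cat > d.py <<'E'
from plant import *
from h import *
import sys
s=get_state();M=R.from_rotvec(s["tool_rot"])
t=np.array([float(a) for a in sys.argv[1:4]])
yaw,pitch=float(sys.argv[4]),float(sys.argv[5]) if len(sys.argv)>5 else 0   # yaw: world angle of tool x (deg)
T=R.from_euler("z",yaw,degrees=True)*R.from_matrix(np.diag([1,-1,-1.]))
T=R.from_rotvec(np.radians(pitch)*np.array([0,1,0]))*T
print("t",s["time"],"pos",s["ee_pos"].round(4),"shift mm",(M.inv().apply(t-s["ee_pos"])*1000).round(1),"turn deg",np.degrees((M.inv()*T).as_rotvec()).round(2),"q",s["joint_positions"].round(2))
E
python3 d.py 0.607 -0.056 0.3 0.95
python3 - <<'E'
from plant import *
from h import *
for n in ("scene","side","wrist"):
    p=snapshot(n);cv2.imwrite(f"pics/{n}2.png",p["img"])
E
```

```text
time: 2.87
ee_pos: [0.6097, -0.0772, 0.3829]
tool_rot: [3.14, -0.029, 0.002]
ft_force: [0.1, -1.6, -0.1]
grip_width: 0.0938
t 2.8667 pos [ 0.6097 -0.0772  0.3829] shift mm [ -3.2 -21.3  82.8] turn deg [ 0.09 -0.07 -2.  ] q [-0.33  0.32  0.55  1.4  -0.17  1.46  0.19]
```

View pics/wrist2.png

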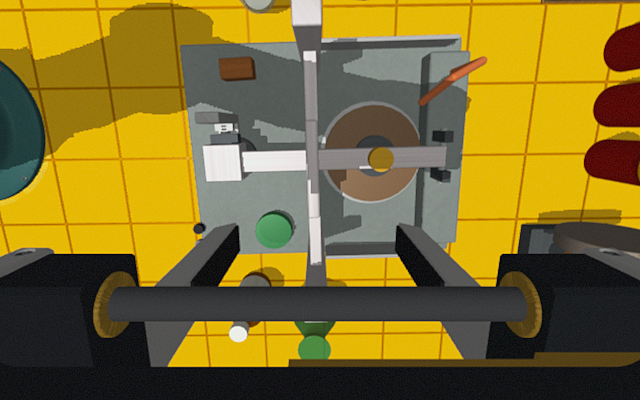

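View pics/side2.png

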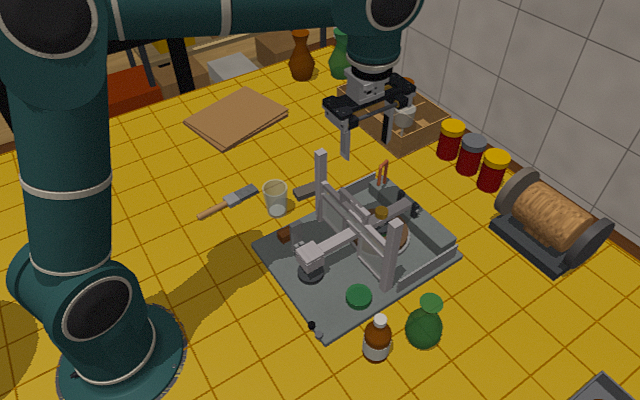

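```bash
cat > ov.py <<'E'
from h import *
def overlay(p,v,fn,s=0.0,box=None,f=2):
    im=cv2.resize(p["img"],None,fx=f,fy=f,interpolation=cv2.INTER_CUBIC)
    def W(q): return R.from_euler("z",v[2]).apply(np.array(q,float)/1000)+[v[0],v[1],0]
    def rect(x0,x1,y0,y1,z,c):
        u=proj(p,W([(x0,y0,z),(x1,y0,z),(x1,y1,z),(x0,y1,z)]))*f
        cv2.polylines(im,[np.int32(u.round())],True,c,1)
    rect(-80,370,-180,180,20,(0,0,255));rect(-26,26,-26,26,115,(255,0,0));rect(-15,15,55,69,160,(255,0,255))
    rect(123,137,-55,55,210+s*1000,(0,255,0))
    for y in(-142,142):
        rect(117,143,y-11,y+11,270,(255,255,0))
    if box: im=im[box[1]*f:box[3]*f,box[0]*f:box[2]*f]
    cv2.imwrite(fn,im)
E
python3 - <<'E'
from plant import *
from ov import *
v=[.4769,-.0580,.0167]
overlay(snapshot("wrist"),v,"pics/ow1.png",0,(170,0,490,270),2)
overlay(snapshot("side"),v,"pics/os1.png",0,(245,140,470,345),3)
overlay(snapshot("scene"),v,"pics/oc1.png",0,(210,170,410,350),3)
E
```

```text
(no output)
```

View pics/ow1.png

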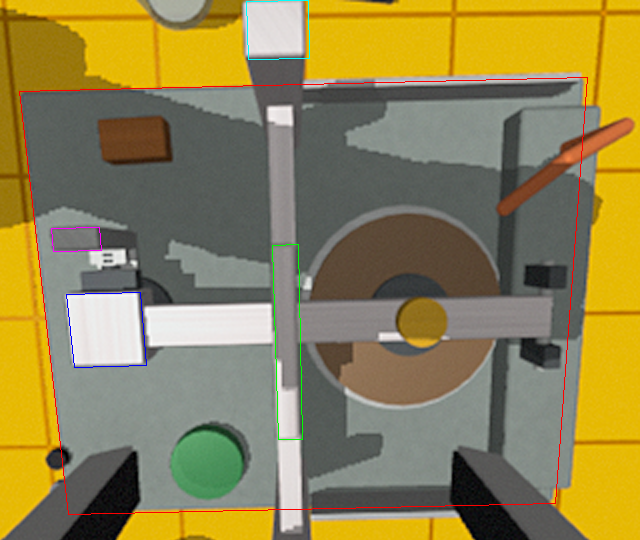

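View pics/os1.png

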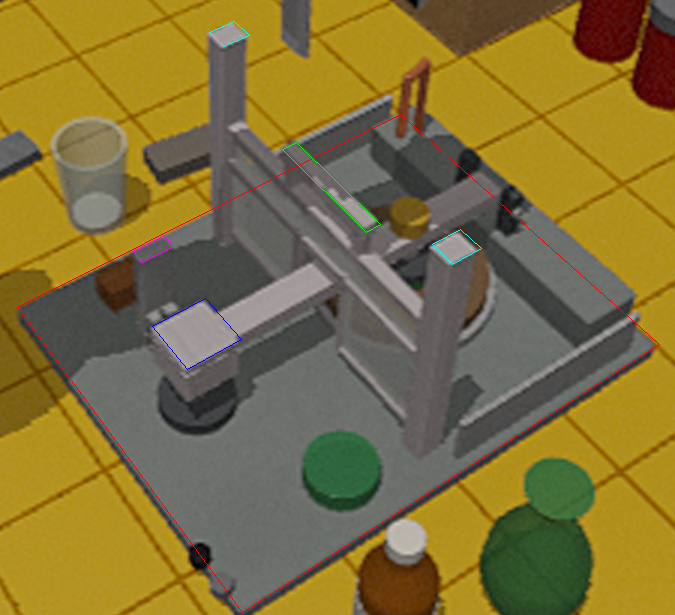

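View pics/oc1.png

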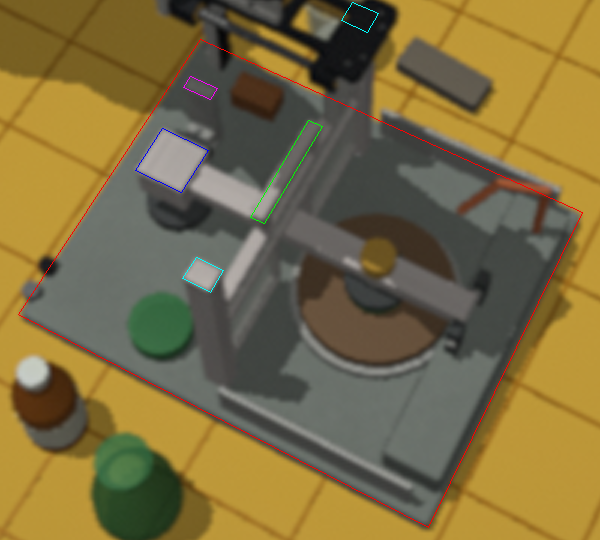

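```bash
python3 -m jog '[0,0,-1,-2,-11,20,1, 0,0,-1,-1,-10,30,1, 0,0,0,0,0,35,1, 0,0,0,0,0,35,1, 0,0,0,0,0,30,1, 0,0,0,0,0,0,1]'; python3 d.py .607 -.056 .186 .95
```

```text
time: 3.67
ee_pos: [0.6084, -0.0387, 0.2296]
tool_rot: [-3.138, -0.066, -0.011]
ft_force: [-1.3, 0.3, -0.7]
grip_width: 0.0941
t 3.6667 pos [ 0.6084 -0.0387  0.2296] shift mm [-2.5 17.3 43.5] turn deg [-0.18 -0.42  1.47] q [-0.36  0.4   0.49  1.65 -0.21  1.14  0.23]
```

```bash
python3 -m jog '[0,0,1,-2,12,10,1, 0,0,0,0,5,10,1, 0,0,0,0,0,10,1, 0,0,0,0,0,10,1, 0,0,0,0,0,0,1]'; python3 d.py .607 -.056 .186 .95
```

```text
time: 4.08
ee_pos: [0.6093, -0.0557, 0.1909]
tool_rot: [-3.138, -0.041, -0.018]
ft_force: [-0.0, 0.0, 0.4]
grip_width: 0.0941
t 4.0833 pos [ 0.6093 -0.0557  0.1909] shift mm [-2.4  0.2  4.9] turn deg [-0.21 -0.67  0.55] q [-0.32  0.43  0.49  1.69 -0.23  1.07  0.26]
```

```bash
python3 -m jog '[0,-0.6,0.5,-2.4,0,4,0, 0,0,0,0,0,0,-1, 0,0,0,0,0,0,-1, 0,0,0,0,0,0,-1, 0,0,0,0,0,0,-1, 0,0,0,0,0,0,-1, 0,0,0,0,0,0,-1, 0,0,0,0,0,0,-1]' 40; python3 d.py .607 -.056 .186 .95
python3 - <<'E'
from plant import *
import cv2
cv2.imwrite("pics/side3.png",cv2.resize(snapshot("side")["img"][100:345,245:470],None,fx=2.4,fy=2.4))
cv2.imwrite("pics/wrist3.png",snapshot("wrist")["img"])
E
```

```text
time: 4.75
ee_pos: [0.6083, -0.0554, 0.1891]
tool_rot: [-3.138, -0.027, -0.006]
ft_force: [0.1, -1.3, 0.1]
grip_width: 0.0441
t 4.75 pos [ 0.6083 -0.0554  0.1891] shift mm [-1.3  0.6  3.1] turn deg [-0.22 -0.21  0.04] q [-0.33  0.44  0.49  1.68 -0.23  1.07  0.25]
```

View pics/side3.png

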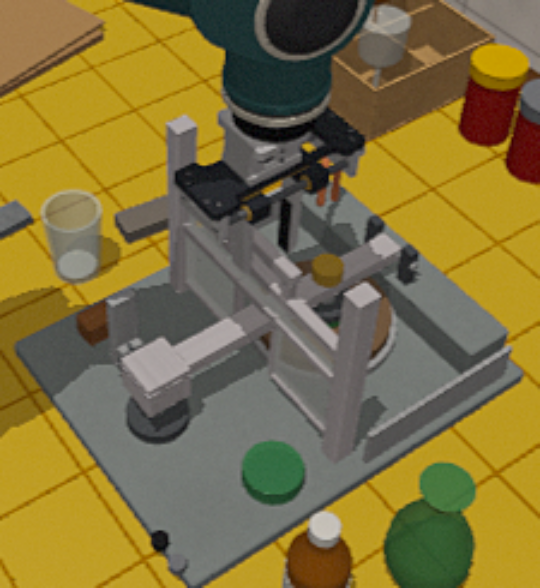

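View pics/wrist3.png

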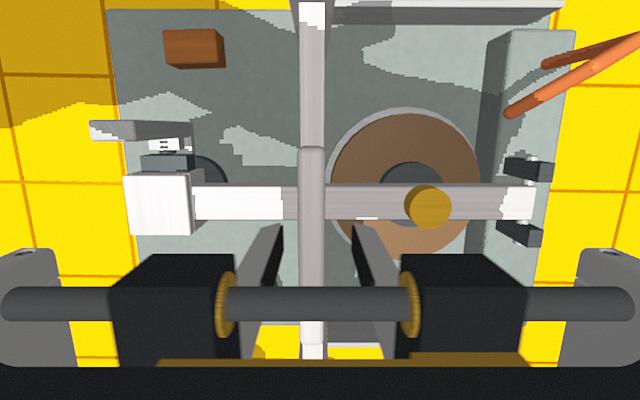

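```bash
python3 -m jog '[0,0,0,-1,0,1,-1, 0,0,0,0,0,0,-1, 0,0,0,0,0,0,-1, 0,0,0,0,0,0,-1, 0,0,0,0,0,0,-1, 0,0,0,0,0,0,-1, 0,0,0,0,0,0,-1, 0,0,0,0,0,0,-1]' 40; python3 d.py .607 -.056 .286 .95
```

```text
time: 5.52
ee_pos: [0.6051, -0.0555, 0.1871]
tool_rot: [-3.137, -0.026, 0.001]
ft_force: [-0.1, -0.0, -0.4]
grip_width: 0.0139
t 5.5167 pos [ 0.6051 -0.0555  0.1871] shift mm [  1.8   0.1 -98.9] turn deg [-0.25  0.05  0.01] q [-0.33  0.44  0.49  1.69 -0.23  1.07  0.25]
```

```bash
python3 -m jog '[0,0,0,0,0,-8,-1, 0,0,0,0,0,-10,-1, 0,0,0,0,0,-10,-1, 0,0,0,0,0,-10,-1, 0,0,0,0,0,-10,-1, 0,0,0,0,0,-10,-1, 0,0,0,0,0,-10,-1, 0,0,0,0,0,-10,-1, 0,0,0,0,0,0,-1]'; python3 d.py .6051 -.0555 .287 .95
```

```text
time: 6.27
ee_pos: [0.605, -0.0555, 0.2697]
tool_rot: [-3.138, -0.026, 0.003]
ft_force: [-1.9, 0.6, 1.7]
grip_width: 0.0134
t 6.2667 pos [ 0.605  -0.0555  0.2697] shift mm [  0.   -0.1 -17.3] turn deg [-0.21  0.12  0.01] q [-0.35  0.37  0.51  1.59 -0.19  1.23  0.22]
```

```bash
python3 -m jog '[0,0,0,0,0,-5,-1, 0,0,0,0,0,-5,-1, 0,0,0,0,0,-4,-1]'; python3 -m jog '[0,0,0,0,0,-3,-1, 0,0,0,0,0,0,-1]'; python3 -m jog '[0,0,0,0,0,-4,-1]';python3 -m jog '[0,0,0,0,0,0,-1]'
python3 - <<'E'
from plant import *
import cv2
cv2.imwrite("pics/side4.png",cv2.resize(snapshot("side")["img"][100:345,245:470],None,fx=2.4,fy=2.4))
E
```

```text
time: 6.52
ee_pos: [0.6046, -0.0554, 0.2827]
tool_rot: [-3.138, -0.026, 0.006]
ft_force: [27.6, -4.2, -62.6]
grip_width: 0.0138
time: 6.68
ee_pos: [0.6049, -0.0554, 0.2822]
tool_rot: [-3.14, -0.026, 0.009]
ft_force: [2.8, 0.3, 2.3]
grip_width: 0.0135
time: 6.77
ee_pos: [0.6046, -0.0553, 0.2836]
tool_rot: [-3.141, -0.026, 0.013]
ft_force: [24.6, -2.8, -67.5]
grip_width: 0.0135
time: 6.85
ee_pos: [0.6048, -0.0554, 0.2829]
tool_rot: [3.141, 0.026, -0.014]
ft_force: [2.0, -1.4, 2.3]
grip_width: 0.0136
```

View pics/side4.png

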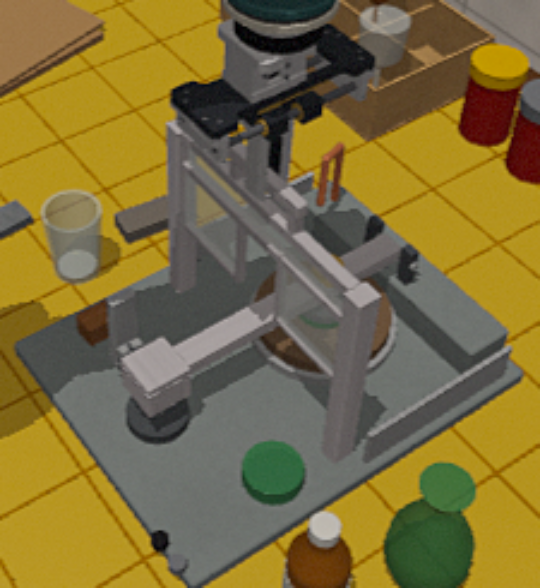

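```bash
python3 -m jog '[0,0,0,0,0,0,0, 0,0,0,0,0,0,0, 0,0,0,0,0,0,0, 0,0,0,0,0,0,0, 0,0,0,0,0,0,0, 0,0,0,0,0,0,0]'; python3 -m jog '[0,0,0,0,0,-15,0, 0,0,0,0,0,-25,0, 0,0,0,0,0,-25,0, 0,0,0,0,0,-10,0, 0,0,0,0,0,0,0]'
python3 d.py .4759 .004 .36 91
python3 - <<'E'
from plant import *
import cv2
cv2.imwrite("pics/side5.png",cv2.resize(snapshot("side")["img"][100:345,245:470],None,fx=2.4,fy=2.4))
E
```

```text
time: 7.4
ee_pos: [0.6048, -0.0558, 0.285]
tool_rot: [-3.141, -0.026, 0.013]
ft_force: [0.3, 1.0, 0.3]
grip_width: 0.0466
time: 7.82
ee_pos: [0.6046, -0.0558, 0.3623]
tool_rot: [-3.141, -0.026, 0.016]
ft_force: [0.9, -0.3, 0.5]
grip_width: 0.0469
t 7.8167 pos [ 0.6046 -0.0558  0.3623] shift mm [-127.6  -61.9    3.7] turn deg [ -0.48   0.45 -90.06] q [-0.35  0.32  0.53  1.45 -0.16  1.43  0.19]
```

View pics/side5.png

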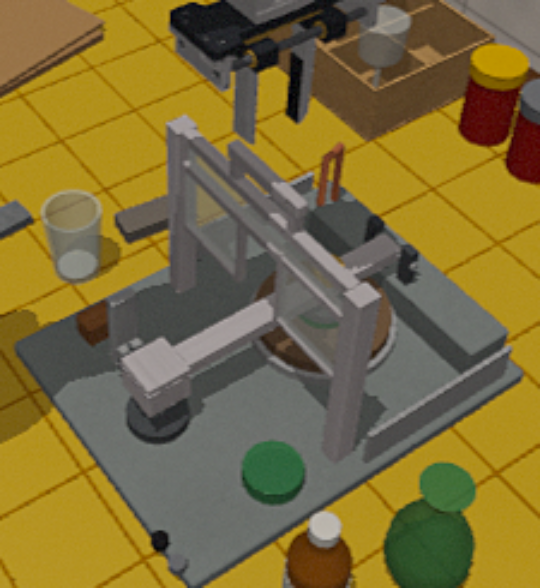

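```bash
python3 -m jog '[0,0,-7,-11,-5,0,0, 0,0,-7,-10,-6,0,0, 0,0,-7,-9.5,-7.5,0,0, 0,0,-7,-8.5,-8.5,0,0, 0,0,-7,-7.4,-9.6,0,0, 0,0,-7,-6,-10.5,0,0, 0,0,-7,-4.8,-11,0,0, 0,0,-7,-3.4,-11.5,0,0, 0,0,-7,-2,-12,0,0, 0,0,-7,-0.5,-12,0,0, 0,0,-7,1,-12,0,0, 0,0,-7,3,-12,0,0]';python3 -m jog '[0,0,0,0,0,0,0]'; python3 d.py .4759 .004 .26 91
```

```text
time: 8.87
ee_pos: [0.4611, 0.0034, 0.3456]
tool_rot: [-2.271, -2.145, 0.037]
ft_force: [0.2, 0.9, 0.9]
grip_width: 0.0469
time: 8.95
ee_pos: [0.4595, 0.0042, 0.3446]
tool_rot: [-2.261, -2.153, 0.038]
ft_force: [0.3, 0.7, -0.4]
grip_width: 0.047
t 8.95 pos [0.4595 0.0042 0.3446] shift mm [ 1.  19.  84.1] turn deg [-1.75  0.2  -3.8 ] q [-0.39  0.02  0.32  1.8  -0.    1.36  1.45]
```

```bash
python3 -m jog '[-1,0,-2,0,9,20,0, -0.8,0,-1.8,0,9,20,0, 0,0,0,0,0,25,0, 0,0,0,0,0,20,0, 0,0,0,0,0,0,0, 0,0,0,0,0,0,0]'; python3 d.py .4759 .004 .20 91
python3 - <<'E'
from plant import *
from ov import *
v=[.4769,-.0580,.0167]
overlay(snapshot("wrist"),v,"pics/ow6.png",.1,None,1)
overlay(snapshot("side"),v,"pics/os6.png",.1,(245,140,470,345),3)
E
```

```text
time: 9.45
ee_pos: [0.477, 0.0026, 0.252]
tool_rot: [2.218, 2.221, -0.005]
ft_force: [0.1, 0.7, 0.6]
grip_width: 0.0474
t 9.45 pos [0.477  0.0026 0.252 ] shift mm [ 1.6 -1.1 52. ] turn deg [-0.01  0.23 -0.93] q [-0.37  0.1   0.32  1.92 -0.03  1.12  1.53]
```

View pics/ow6.png

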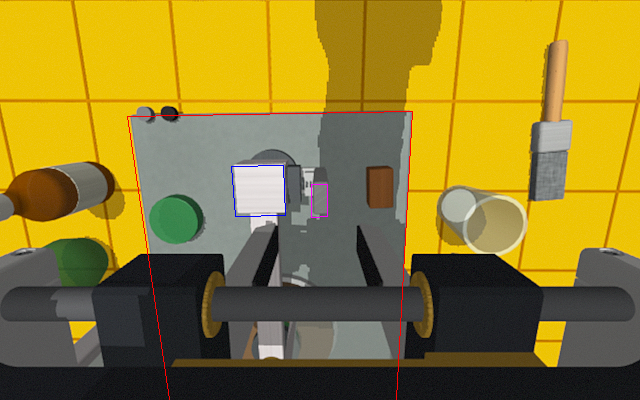

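View pics/os6.png

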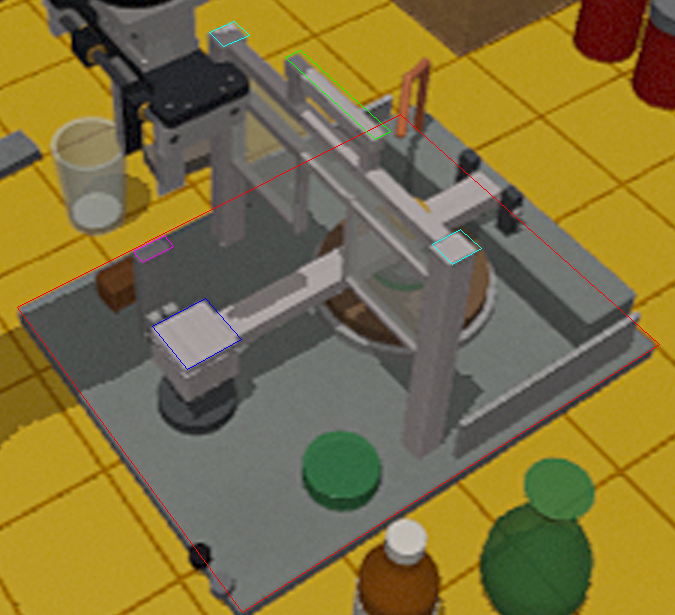

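```bash
python3 -m jog '[0,0,-0.9,1.5,-1,25,0, 0,0,0,0,0,30,0, 0,0,0,0,0,30,0, 0,0,0,0,0,18,0, 0,0,0,0,0,7,0, 0,0,0,0,0,0,0]'; python3 d.py .4759 .004 .129 91
```

```text
time: 10.05
ee_pos: [0.4826, 0.0045, 0.1465]
tool_rot: [2.198, 2.229, 0.014]
ft_force: [0.0, -0.1, 0.2]
grip_width: 0.0471
t 10.05 pos [0.4826 0.0045 0.1465] shift mm [-0.3 -6.9 17.4] turn deg [ 0.82  0.08 -0.21] q [-0.35  0.23  0.31  2.04 -0.09  0.87  1.6 ]
```

```bash
python3 -m jog '[0.8,0,0,0,-5,6,0, 0,0,0,0,-2,6,0, 0,0,0,0,0,4,0, 0,0,0,0,0,0,0]'; python3 d.py .4759 .004 .129 91
```

```text
time: 10.38
ee_pos: [0.4776, 0.0047, 0.1332]
tool_rot: [2.204, 2.234, 0.004]
ft_force: [-0.7, -0.2, 0.1]
grip_width: 0.0473
t 10.3833 pos [0.4776 0.0047 0.1332] shift mm [-0.6 -1.7  4.2] turn deg [ 0.25  0.02 -0.25] q [-0.35  0.25  0.31  2.05 -0.1   0.85  1.61]
```

```bash
python3 -m jog '[0.2,0,-0.2,-0.5,-1.5,4,-1, 0,0,0,0,0,0,-1, 0,0,0,0,0,0,-1, 0,0,0,0,0,0,-1, 0,0,0,0,0,0,-1, 0,0,0,0,0,0,-1, 0,0,0,0,0,0,-1]' 50; python3 d.py .4759 .004 .129 91
python3 - <<'E'
from plant import *
import cv2
cv2.imwrite("pics/side7.png",cv2.resize(snapshot("side")["img"][100:345,245:470],None,fx=2.4,fy=2.4))
cv2.imwrite("pics/wrist7.png",snapshot("wrist")["img"])
E
```

```text
time: 10.97
ee_pos: [0.4767, 0.0052, 0.1302]
tool_rot: [2.201, 2.24, 0.004]
ft_force: [1.1, -3.7, -5.5]
grip_width: 0.0137
t 10.9667 pos [0.4767 0.0052 0.1302] shift mm [-1.2 -0.9  1.2] turn deg [ 0.15 -0.07  0.02] q [-0.35  0.26  0.31  2.06 -0.1   0.84  1.61]
```

View pics/wrist7.png

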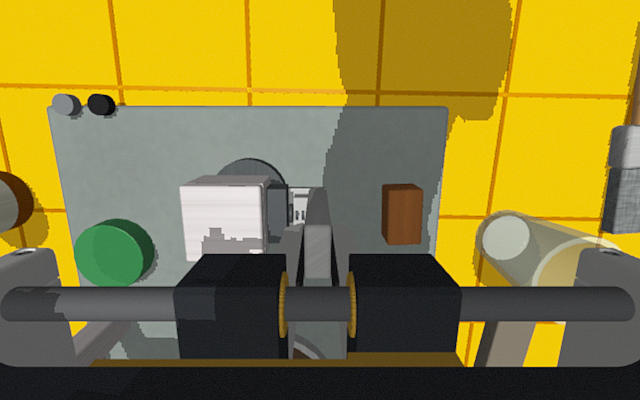

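View pics/side7.png

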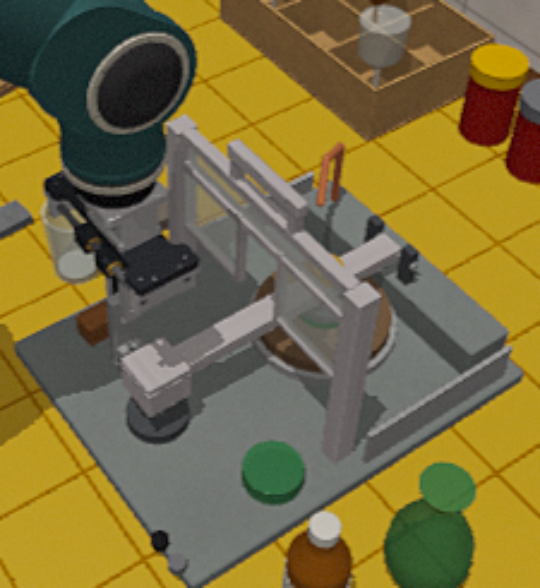

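```bash
python3 -m jog '[0,0,0,3,0,0,-1, 0,0,0,4,0,0,-1, 0,0,0,4,0,0,-1, 0,0,0,3,0,0,-1, 0,0,0,0,0,0,-1]' 55; python3 d.py .4767 .02 .130 91
```

```text
time: 11.48
ee_pos: [0.4766, 0.0155, 0.1301]
tool_rot: [2.203, 2.233, -0.001]
ft_force: [1.5, -7.9, -1.9]
grip_width: 0.0134
t 11.4833 pos [0.4766 0.0155 0.1301] shift mm [4.5 0.1 0.1] turn deg [ 0.16  0.22 -0.23] q [-0.37  0.26  0.31  2.06 -0.1   0.84  1.58]
```

```bash
python3 -m jog '[0,0,0,4,0,0,-1, 0,0,0,2,0,0,-1, 0,0,0,0,0,0,-1, 0,0,0,0,0,0,-1]'; python3 d.py .4767 .02 .130 91
python3 - <<'E'
from plant import *
import cv2
cv2.imwrite("pics/wrist8.png",snapshot("wrist")["img"])
E
```

```text
time: 11.82
ee_pos: [0.4766, 0.0178, 0.13]
tool_rot: [2.205, 2.227, -0.006]
ft_force: [1.3, -8.2, -2.8]
grip_width: 0.0136
t 11.8167 pos [0.4766 0.0178 0.13  ] shift mm [2.2 0.1 0. ] turn deg [ 0.16  0.49 -0.43] q [-0.38  0.26  0.31  2.06 -0.09  0.84  1.56]
```

View pics/wrist8.png

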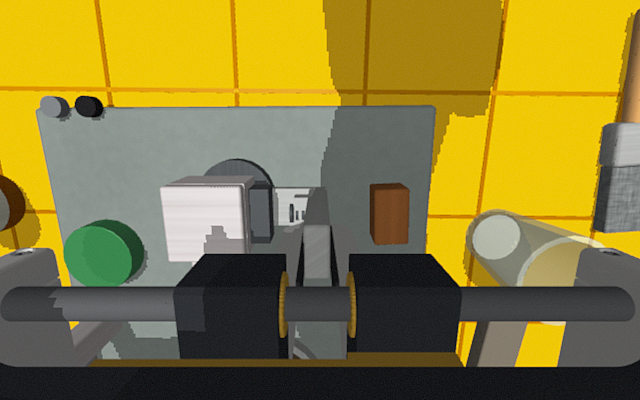

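```bash
python3 -m jog '[1,0,0,0.2,0.6,-6,-1, 1.3,0,0,0,0.8,-8,-1, 1.3,0,0,0,0.8,-8,-1]' 60; python3 -m jog '[1.3,0,0,0,0.8,-8,-1, 1.3,0,0,0,0.8,-8,-1, 0,0,0,0,0,0,-1]'; python3 d.py .4767 .02 .200 91
```

```text
time: 12.12
ee_pos: [0.4796, 0.0154, 0.1516]
tool_rot: [-2.19, -2.205, 0.079]
ft_force: [5.9, -7.4, -9.5]
grip_width: 0.0135
time: 12.37
ee_pos: [0.4835, 0.0131, 0.1685]
tool_rot: [-2.169, -2.178, 0.133]
ft_force: [-0.1, -6.5, -9.3]
grip_width: 0.0135
t 12.3667 pos [0.4835 0.0131 0.1685] shift mm [  6.5 -10.1 -30.7] turn deg [-6.14  0.83 -0.76] q [-0.36  0.28  0.32  1.92 -0.09  1.06  1.57]
```

```bash
python3 -m jog '[1.3,0,0,0.3,0.8,-8,-1, 1.3,0,0,0.3,0.8,-8,-1, 1.3,0,0,0.3,0.8,-8,-1, 1.3,0,0,0.3,0.8,-8,-1, 1,0,0,0.3,0.8,-6,-1, 0,0,0,0,0,0,-1]'; python3 d.py .4767 .02 .205 91
python3 - <<'E'
from plant import *
import cv2
cv2.imwrite("pics/side9.png",cv2.resize(snapshot("side")["img"][100:345,245:470],None,fx=2.4,fy=2.4))
E
```

```text
time: 12.87
ee_pos: [0.4945, 0.0107, 0.2048]
tool_rot: [-2.117, -2.113, 0.256]
ft_force: [-1.5, -7.0, -7.6]
grip_width: 0.0136
t 12.8667 pos [0.4945 0.0107 0.2048] shift mm [  9.3 -17.5   3.5] turn deg [-12.58   1.14  -1.1 ] q [-0.35  0.33  0.32  1.78 -0.09  1.27  1.58]
```

View pics/side9.png

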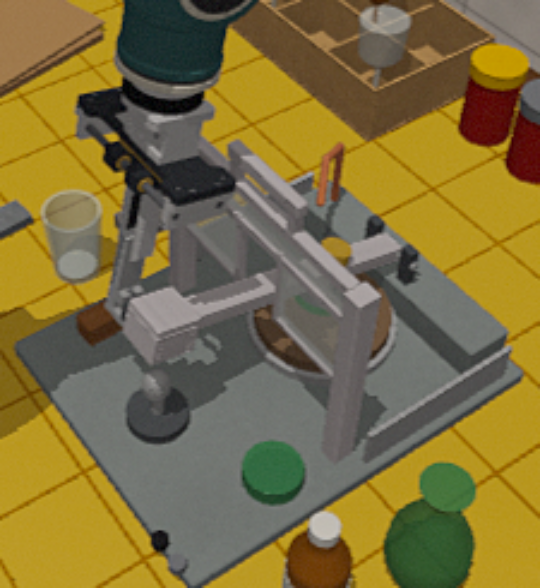

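```bash
python3 -m jog '[0,0,0,0.5,0,-2,-1, 0,0,0,0,0,0,-1, 0,0,0,0,0,0,-1, 0,0,0,0,0,0,-1]';python3 -m jog '[0,0,0,0,0,0,-1, 0,0,0,0,0,0,-1, 0,0,0,0,0,0,-1, 0,0,0,0,0,0,-1, 0,0,0,0,0,0,-1, 0,0,0,0,0,0,-1]' 
python3 - <<'E'
from plant import *
from ov import *
from h import *
v=[.4769,-.0580,.0167]
p=snapshot("scene");q=snapshot("side");w=snapshot("wrist")
cv2.imwrite("pics/wrist10.png",w["img"])
# raised roof model
def W(q):return R.from_euler("z",v[2]).apply(np.array(q,float)/1000)+[v[0],v[1],0]
im=cv2.resize(q["img"],None,fx=3,fy=3,interpolation=cv2.INTER_CUBIC)
for h,c in((50,(0,0,255)),(60,(0,255,255)),(75,(0,255,0))):
    th=np.arcsin((h)/320)
    pts=[]
    for x,y in((-26,-26),(26,-26),(26,26),(-26,26)):
        dx,dz=x-320,20
        pts.append((320+dx*np.cos(th)+dz*np.sin(th),y,95+-dx*np.sin(th)+dz*np.cos(th)))
    cv2.polylines(im,[np.int32(proj(q,W(pts))*3)],True,c,1)
cv2.imwrite("pics/os10.png",im[300:1035,735:1410])
cv2.imwrite("pics/sc10.png",cv2.resize(p["img"][100:350,180:430],None,fx=2.4,fy=2.4))
print(get_state()["ee_pos"],get_state()["ft_force"],get_state()["joint_velocities"].round(4))
E
```

```text
time: 13.25
ee_pos: [0.4941, 0.0085, 0.204]
tool_rot: [-2.121, -2.11, 0.263]
ft_force: [0.9, -4.8, -8.6]
grip_width: 0.0134
time: 13.75
ee_pos: [0.4931, 0.0054, 0.2013]
tool_rot: [-2.126, -2.105, 0.269]
ft_force: [-0.1, -4.5, -7.0]
grip_width: 0.014
[0.49311623 0.0054469  0.20132985] [ 1.40355942 -5.14294888 -7.02761062] [ 0.0002 -0.002  -0.0007  0.0006 -0.0003  0.0001  0.0003]
```

View pics/os10.png

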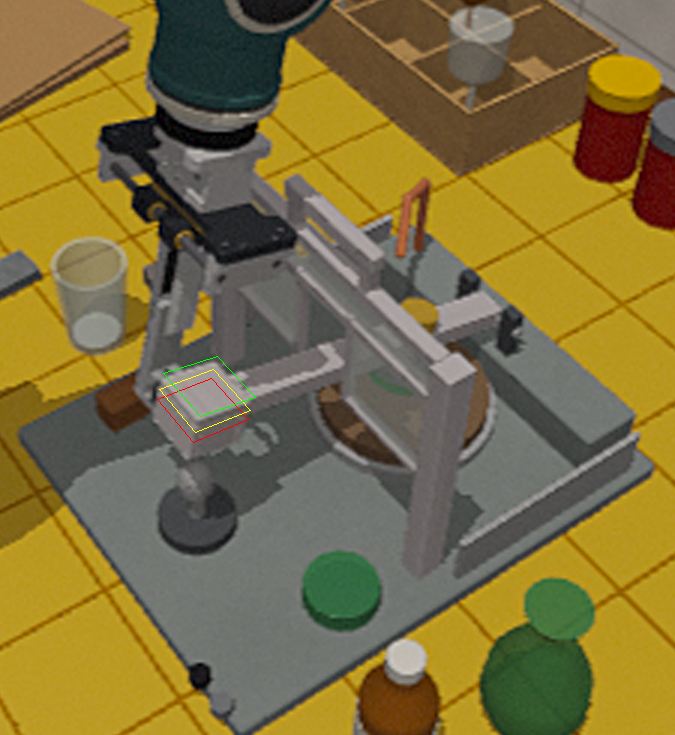

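View pics/sc10.png

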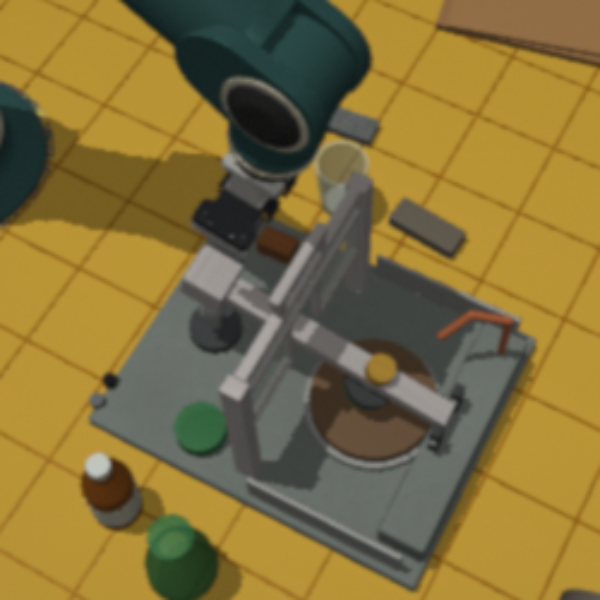

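View pics/wrist10.png

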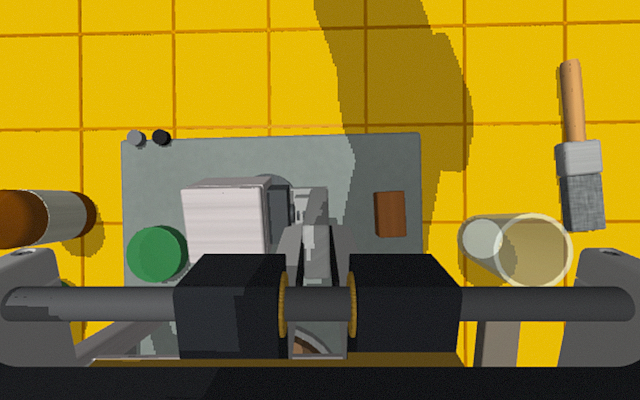

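```bash
python3 -m jog '[1,0,0,0.3,0.6,-6,-1, 1,0,0,0.3,0.6,-6,-1, 0.3,0,0,0.3,0.3,-3,-1, 0,0,0,0,0,-1,-1, 0,0,0,0.3,0,-1,-1, 0,0,0,0.3,0,-0.7,-1]' 
python3 - <<'E'
from plant import *
from h import *
for i in range(4):
    p=snapshot("side")
    s=get_state();print(s["time"],s["ee_pos"].round(4),s["ft_force"].round(1),s["grip_width"],abs(s["joint_velocities"]).max().round(4))
v=[.4769,-.0580,.0167]
im=cv2.resize(p["img"],None,fx=3,fy=3,interpolation=cv2.INTER_CUBIC)
def W(q):return R.from_euler("z",v[2]).apply(np.array(q,float)/1000)+[v[0],v[1],0]
for h,c in((60,(0,255,255)),(75,(0,255,0))):
    th=np.arcsin((h)/320)
    pts=[]
    for x,y in((-26,-26),(26,-26),(26,26),(-26,26)):
        dx,dz=x-320,20
        pts.append((320+dx*np.cos(th)+dz*np.sin(th),y,95+-dx*np.sin(th)+dz*np.cos(th)))
    cv2.polylines(im,[np.int32(proj(p,W(pts))*3)],True,c,1)
cv2.imwrite("pics/os11.png",im[300:1035,735:1410])
E
```

```text
time: 14.4
ee_pos: [0.4989, 0.0055, 0.2165]
tool_rot: [-2.107, -2.079, 0.313]
ft_force: [3.0, -6.3, -9.0]
grip_width: 0.0135
14.45 [0.499  0.0056 0.2166] [ 2.3 -4.6 -8.8] 0.014139945522133166 0.0028
14.5 [0.4989 0.0056 0.2165] [ 1.9 -5.1 -9.4] 0.014039116199195067 0.0034
14.55 [0.4989 0.0056 0.2165] [ 2.3 -4.8 -8.3] 0.013747765334905612 0.0024
14.6 [0.4989 0.0056 0.2165] [ 2.3 -4.9 -8.8] 0.013693023419812956 0.0016
```

View pics/os11.png

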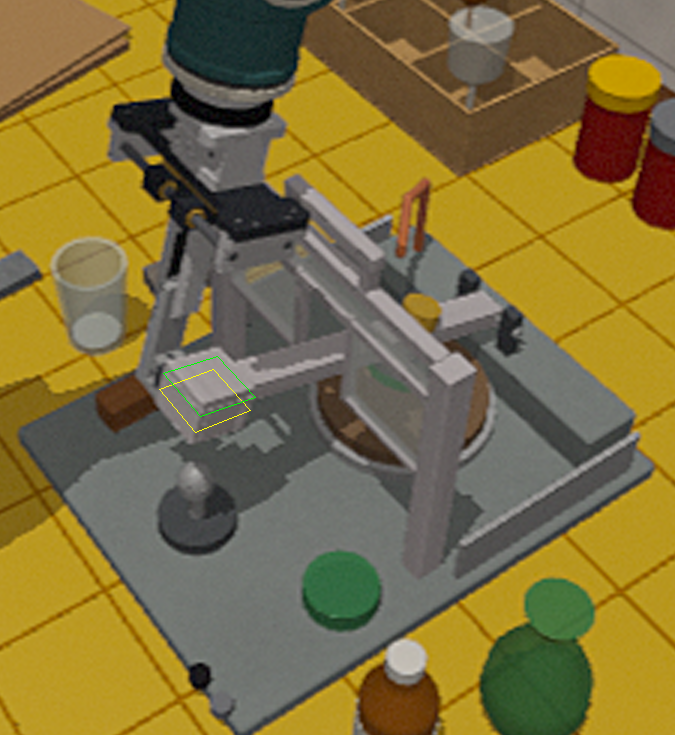

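```bash
python3 - <<'E'
from plant import *
print(hand_in());s=get_state();print(s["time"],s["ee_pos"],s["grip_width"],s["ft_force"])
E
```

```text
the job is handed in; nothing more can be done
None
the job is handed in; nothing more can be done
```

The job is handed in, at about 14.6 s of the 54 s allowed; `hand_in()` gave no verdict.

- **Sash:** I raised it by its handle until it hit the upper stop, where the wrist force reached about 70 N against the 120 N limit. The handle rose about 95 mm, and the later pictures show it still up.
- **Latch:** I gripped the tab and pulled it about 13 mm outwards while the arm was still down on the ball. By the end of the lift it had crept nearly home, with the tab still in the gripper.
- **Arm:** The coupler hangs about 80 mm above where it sat, judged against the model drawn over the side picture. It is held only by the tab, set to 60 N of grip. The TCP held within 0.1 mm over the last 0.2 s, and the load on the tool was steady at about 9 N down.
- **Other glass and tools:** Everything in view in the last pictures stands where it did. I judged this by eye, without measuring each position.

None of the last checks failed or disagreed. Before a small final raise, the arm had sunk about 3 mm over 0.8 s of hold rows. It did not sink in the last check, with no rows running.

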